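# Switch on and tare the kitchen scale in the cupboard

### The job

A glass ramekin stands on the kitchen scale: switch the scale on with its large round key, then zero it with its long bar-shaped key. Press each key fully down, one after the other, and let it spring back up; do not press the small round key, and leave the ramekin standing upright where it is.

Things in the scene. Friction and masses are not known exactly. Their poses are not given: they have to be found in the camera images.
- scale: White kitchen scale, 210 mm deep (its x) and 230 mm wide (its y), fixed on its rubber feet. Three keys in a row along its y, centres 70 mm apart, in an order that differs from start to start, on a strip 22 mm above the shelf at its -x edge (row at x = -78 mm); steel platform on the +x part. Origin at the centre of its underside, z up.
- power_top (a point): Centre of the top face of the large round grey key (power), 32 mm across. Unpressed its top stands 10 mm above the strip, 32 mm above the shelf; the point goes down with the key. Axes of the point: z up, x from the key row towards the steel platform, y along the key row.
- power_key (a joint): Travel of the large round key. Joint value: 0 m = up at rest, 0.006 m = fully down; it springs back when let go, 1.5 N starts it and 4.5 N holds it fully down.
- tare_top (a point): Centre of the top face of the long bar-shaped grey key (tare), 46 mm along the key row and 14 mm across it, top 32 mm above the shelf when unpressed; the point goes down with the key. Axes of the point: z up, x from the key row towards the steel platform, y along the key row.
- tare_key (a joint): Travel of the bar-shaped key. Joint value: 0 m = up at rest, 0.006 m = fully down; it springs back when let go, 1.5 N starts it and 4.5 N holds it fully down.
- unit_top (a point): Centre of the top face of the small round grey key (unit), 16 mm across, same height; not to be pressed. Axes of the point: z up, x from the key row towards the steel platform, y along the key row.
- unit_key (a joint): Travel of the small round key. Joint value: 0 m = up at rest, 0.006 m = fully down; it springs back when let go, 1.5 N starts it and 4.5 N holds it fully down.
- ramekin: Loose clear glass ramekin, 72 mm across at the foot, 80 mm at the rim, 45 mm tall, 5 mm wall, about 0.16 kg, standing on the scale's steel platform (28 mm above the shelf, so its rim is 73 mm above the shelf), its centre 104 to 128 mm behind the line of the key row. Origin at the centre of its underside, z up.
There are look-alikes about, which are no part of the job. Of the things that look like the ramekin, the larger one is meant.

How it is judged:
By the outcome, as a careful person would: the job done as asked, in the order asked, and still so for the second after the job is handed in, with the robot touching nothing.
It also fails if it takes over 32 s, if anything falls off the work surface, if the arm or the gripper's body presses on something with over 40 N, if the wrist force passes 120 N, or if a joint passes its speed limit or range.

### The arm

A 6-joint arm with a two-finger parallel gripper is mounted at the origin on the work surface. World frame = base frame: x ahead of the robot, y to its left, z up, the work surface at z = 0. Lengths are in m, angles in rad, forces in N, time in s.
With the tool pointing down it reaches from about 0.275 to 0.825 m from the base axis. Payload 4.9 kg.
Tool frame: the origin (TCP) lies at the very end of the fingers, on their centre line; the grasp point (between the pads) lies 19 mm behind it; z points along the fingers, y is the line along which they close (so a half turn about z gives the same grasp; the last joint's range is limited). The gripper opens to 85 mm and grips with 20 to 120 N. Pads are 22 mm wide; open, the fingers measure 114 mm over their backs; the gripper's body (76 mm by 85 mm) begins 54 mm behind the grasp point. The pads swing forward as they close: fully open they stand 13 mm farther back than shut.
Start: joints at [-1.369, 0.326, -0.193, 1.052, 0, 1.437], TCP at [0.181, -0.519, 0.231] pointing down, gripper open.
Joint ranges: [-2.65, 2.65], [-0.97, 1.79], [-1.3, 1.35], [-1.93, 2.1], [-1.47, 1.37], [-3.14, 3.14]. Speed limits (rad/s): [2.57, 2.57, 3.14, 3.14, 3.14, 3.14].

### API

Orientations are given as [roll, pitch, yaw] about the fixed x, y, z axes, in that order (R = Rz(yaw) Ry(pitch) Rx(roll)).
In Python, from cell import bot, cams gives the robot as it stands.
- The arm moves only by the tool send_rows, never from a script. Its argument "moves" is a list of rows, each an object with "fingers": the finger opening in m, from 0 to 0.0854; "translation": the shift along the tool's x, y, z in m, a list of three; "yaw": the turn about the tool's z in degrees. In form: [{"fingers": fingers, "translation": [tx, ty, tz], "yaw": yaw}, ...]. A call has 1 to 10 rows; each row shifts and turns the commanded pose from where the row before left it, along the tool's axes as they then stand; what a row does not reach is not made up. A row lasts 1/12 s, in which the tool goes at most 41.7 mm and 7.16 degrees, less where a joint would pass 70% of its speed; a pose out of reach is approached as far as the arm can. A call with a gripper value outside its range is refused whole. The fingers move at their own pace and stop on an object; the grip force is fixed at half the most. Time passes only in rows, so rows that do not move let the fingers close. It gives the time, the measured TCP pose, the force, the opening and the grip force at its end, in the units of the state.
- bot.sense(): the state, without advancing time (a new reading comes with each control period).
- cams.camera(name): name is "scene" or "top" or "wrist"; returns (picture, depth): 420x560x3 uint8, red, green, blue; 420x560 float32, m along the optical axis (not along the pixel's ray), 0 where there is no reading.
- cams.camera_params(name): a dict with "K" (3x3 intrinsics, pixels), "R" (3x3) and "t" (3): a world point X has camera coordinates R X + t; the wrist camera has in their place "hand_eye" (4x4, takes a point from camera to tool coordinates, whose origin is the TCP and whose axes are the flange's). Camera axes: x right, y down, z forward; pixel columns grow to the right and rows downward; lengths in m; the calibration is good to about 2 mm. A picture is of the moment at which its call begins: read the wrist's pose just before it. camera_params takes no time and is no camera call.
- bot.sign_off(): hands the job in; it is judged then, once.
The state is a dict: "time": time; "q": joint angles; "joint_vel": joint speeds; "joint_torque": joint torques, N m; "ee_pos": TCP position; "orientation": TCP orientation; "contact_force": force on the tool from outside, world axes, zero at the start; "ft_torque": the same for the moment, N m; "grip_width": opening from 0.0 (shut) to 1.0 (fully open); "gripper_force": force on a finger pad.
Only numpy, scipy, OpenCV 4.12 (cv2) and the standard library are available. Lean on these libraries where they do the work, as an engineer would, in place of code of your own. Each camera call takes 0.05 s, during which the arm holds its last target. There are 200 camera calls.

## Working session

There is one attempt and no reset: what is moved stays moved. The work goes in short steps, Python scripts to look and compute and a tool call to move; the robot and the scene stay as the last step left them, time stands still between calls to the robot, and variables do not carry over. Pictures are saved under pics/ and viewed, at most 10 in all, crops included, and the job is handed in when it is done.

Besides the shell and the picture viewer there is one more tool, called in YAML: its name, and indented under it one key for each argument. send_rows: Moves the arm, as the interface text tells. Its arguments: {"type":"object","properties":{"moves":{"type":"array"}},"required":["moves"]}

```bash
mkdir -p pics
cat > h.py <<'E'
from cell import bot, cams
import numpy as np, cv2
def snap(n,f):
    p,d=cams.camera(n); cv2.imwrite('pics/'+f+'.png',p[:,:,::-1]); np.savez('pics/'+f,p=p,d=d); return p,d
def world(n,d,u,v):
    c=cams.camera_params(n); z=np.median(d[v-1:v+2,u-1:u+2]); 
    x=np.linalg.inv(c['K'])@np.array([u,v,1.])*z
    return np.array(c['R']).T@(x-np.array(c['t']))
E
python3 - <<'E'
from h import *
snap('top','top0'); snap('scene','scene0'); s=bot.sense(); print(s)
E
```

```text
{'time': 0.1, 'q': array([-1.36922110e+00,  3.26829631e-01, -1.93478449e-01,  1.05200914e+00,
       -6.77268650e-06,  1.43659802e+00]), 'joint_vel': array([-0.00040164, -0.00200617,  0.00423876, -0.00093992,  0.00082329,
        0.00150894]), 'joint_torque': array([ 1.05333565e-03, -4.44238400e+01,  2.63038284e+01,  7.82770221e-03,
       -8.75290880e-05, -9.71944445e-07]), 'ee_pos': array([ 0.18112966, -0.51876911,  0.23060406]), 'orientation': array([-3.14008453e+00, -1.96777268e-04,  3.35773394e-01]), 'contact_force': array([-0.27863558,  0.65282037, -0.09851287]), 'ft_torque': array([0.01934559, 0.02147299, 0.0097955 ]), 'gripper_force': 0.0, 'grip_width': 1.0018244141692163}
```

View pics/top0.png

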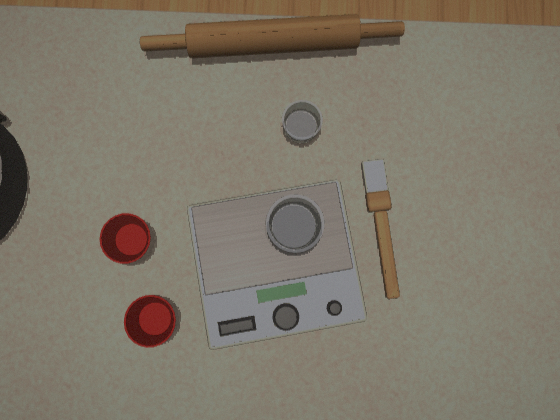

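View pics/scene0.png

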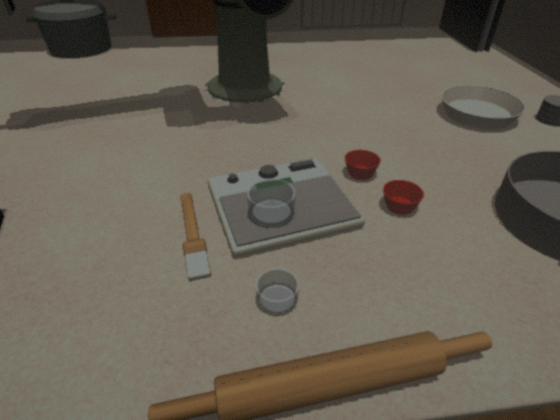

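Top view: the keys are the bar/tare (237,326), the large round/power (286,317) and the small round/unit (335,308). There are two glass ramekins, one at (295,225) on the scale and one at (302,122) on the worktop. The one on the scale is larger, so it is the one meant. I'll confirm with a crop and measure.

Run:
```python
from h import *
z=np.load('pics/top0.npz');p,d=z['p'],z['d']
cv2.imwrite('pics/crop.png',cv2.resize(p[170:360,180:380,::-1],None,fx=3,fy=3,interpolation=cv2.INTER_CUBIC))
P={k:world('top',d,*uv) for k,uv in dict(tare=(237,326),power=(286,317),unit=(335,308),floor=(400,350)).items()}
for k,v in P.items(): print(k,v.round(4))
a=P['unit']-P['tare'];print(np.hypot(*a[:2]),np.degrees(np.arctan2(a[1],a[0])))
e=bot.sense();print(e['ee_pos'],np.degrees(e['orientation']))
from scipy.spatial.transform import Rotation as R
Rm=R.from_euler('xyz',e['orientation'])
for k in P: print(k,'tool frame',Rm.inv().apply(P[k]-e['ee_pos']).round(4))
```

```text
tare [0.4678 0.0886 0.0319]
power [0.4819 0.0208 0.0325]
unit [ 0.4962 -0.0476  0.0329]
floor [ 4.361e-01 -1.479e-01  1.000e-04]
0.1391340070537233 -78.21228632045764
[ 0.18112966 -0.51876911  0.23060406] [-1.79913591e+02 -1.12745069e-02  1.92383984e+01]
tare tool frame [ 0.4707 -0.4787  0.1995]
power tool frame [ 0.4617 -0.41    0.1988]
unit tool frame [ 0.4527 -0.3408  0.1983]
floor tool frame [ 0.3629 -0.2658  0.231 ]
```

View pics/crop.png

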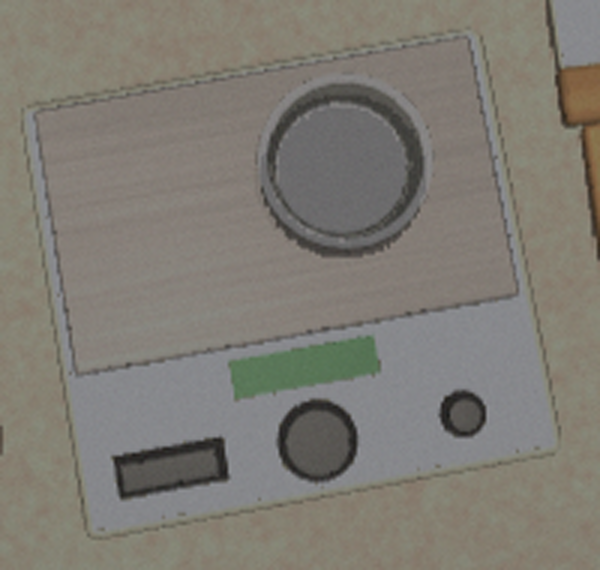

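The crop confirms it: bar key on the left, large round in the middle, small round on the right, and the larger glass ramekin on the platform. Now I'll shut the fingers, turn about 7° to line up with the row, and move above the power key.

send_rows:
  moves:
    - {"fingers":0,"translation":[0,0,0],"yaw":7}
    - {"fingers":0,"translation":[0.0255,-0.029,0],"yaw":0}
    - {"fingers":0,"translation":[0.0255,-0.029,0],"yaw":0}
    - {"fingers":0,"translation":[0.0255,-0.029,0],"yaw":0}
    - {"fingers":0,"translation":[0.0255,-0.029,0],"yaw":0}
    - {"fingers":0,"translation":[0.0255,-0.029,0],"yaw":0}
    - {"fingers":0,"translation":[0.0255,-0.029,0],"yaw":0}
    - {"fingers":0,"translation":[0.0255,-0.029,0],"yaw":0}
    - {"fingers":0,"translation":[0.0255,-0.029,0],"yaw":0}
    - {"fingers":0,"translation":[0.0255,-0.029,0],"yaw":0}

```text
time: 0.93
ee_pos: [0.3505, -0.2137, 0.2312]
orientation: [-3.141, 0.0, 0.213]
contact_force: [1.6, -0.5, -0.2]
grip_width: -0.002
gripper_force: 0.0
```

send_rows:
  moves:
    - {"fingers":0,"translation":[0.0255,-0.029,0],"yaw":0}
    - {"fingers":0,"translation":[0.0255,-0.029,0],"yaw":0}
    - {"fingers":0,"translation":[0.0255,-0.029,0],"yaw":0}
    - {"fingers":0,"translation":[0.0255,-0.029,0],"yaw":0}
    - {"fingers":0,"translation":[0.0255,-0.029,0.02],"yaw":0}
    - {"fingers":0,"translation":[0.0255,-0.029,0.02],"yaw":0}
    - {"fingers":0,"translation":[0.0255,-0.029,0.02],"yaw":0}
    - {"fingers":0,"translation":[0,0,0.03],"yaw":0}
    - {"fingers":0,"translation":[0,0,0],"yaw":0}
    - {"fingers":0,"translation":[0,0,0],"yaw":0}

```text
time: 1.77
ee_pos: [0.4773, 0.0169, 0.1425]
orientation: [-3.14, 0.005, 0.215]
contact_force: [0.8, -0.1, -0.1]
grip_width: -0.002
gripper_force: 0.0
```

```bash
cat > w.py <<'E'
from h import *
from scipy.spatial.transform import Rotation as R
import sys
e=bot.sense(); p,d=snap('wrist',sys.argv[1])
Rm=R.from_euler('xyz',e['orientation'])
print(e['time'],e['ee_pos'].round(4),np.degrees(e['orientation']).round(2),e['contact_force'].round(2),e['grip_width'])
for k,v in dict(tare=[.4678,.0886,.032],power=[.4819,.0208,.032]).items(): print(k,Rm.inv().apply(np.array(v)-e['ee_pos']).round(4))
c=cams.camera_params('wrist');print(c['K'],c['hand_eye'])
E
python3 w.py w1
```

```text
1.7667 [0.4773 0.0169 0.1425] [-179.92    0.28   12.3 ] [ 0.85 -0.07 -0.15] -0.0018033543388804559
tare [ 0.0065 -0.0719  0.1105]
power [ 0.0059 -0.0026  0.1105]
[[357.88174849   0.         277.37876704]
 [  0.         357.88174849 212.17677867]
 [  0.           0.           1.        ]] [[-3.57693780e-04 -9.57237636e-01 -2.89302576e-01  7.27377429e-02]
 [ 9.99999902e-01 -4.17943900e-04  1.46482921e-04  6.97595770e-04]
 [-2.61131212e-04 -2.89302496e-01  9.57237691e-01 -1.42720702e-01]
 [ 0.00000000e+00  0.00000000e+00  0.00000000e+00  1.00000000e+00]]
```

View pics/w1.png

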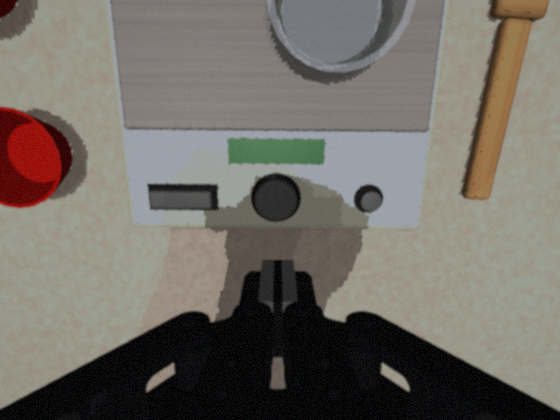

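Wrist view: tare bar at (182,197), power at (276,197), unit at (369,198), with the row parallel to the fingers' closing line. I'll refine the positions from the wrist depth.

Run:
```python
from h import *
d=np.load('pics/w1.npz')['d'];c=cams.camera_params('wrist')
for k,(u,v) in dict(tare=(182,196),power=(276,197),unit=(370,198),strip=(230,197)).items():
    z=np.median(d[v-2:v+3,u-2:u+3]);x=np.linalg.inv(c['K'])@[u,v,1]*z
    print(k,(np.array(c['hand_eye'])@np.r_[x,1])[:3].round(4))
```

```text
tare [ 0.0086 -0.0688  0.1103]
power [ 0.0079 -0.0003  0.1101]
unit [0.0072 0.0682 0.1097]
strip [ 0.0053 -0.0352  0.1204]
```

send_rows:
  moves:
    - {"fingers":0,"translation":[0.007,-0.001,0.03],"yaw":0}
    - {"fingers":0,"translation":[0,0,0.03],"yaw":0}
    - {"fingers":0,"translation":[0,0,0.03],"yaw":0}
    - {"fingers":0,"translation":[0,0,0.01],"yaw":0}
    - {"fingers":0,"translation":[0,0,0],"yaw":0}
    - {"fingers":0,"translation":[0,0,0],"yaw":0}
    - {"fingers":0,"translation":[0,0,0],"yaw":0}

```text
time: 2.4
ee_pos: [0.4875, 0.0182, 0.0458]
orientation: [3.141, -0.003, 0.213]
contact_force: [0.3, 0.5, 0.4]
grip_width: 0.001
gripper_force: 0.0
```

```bash
python3 w.py w2 | head -3
```

```text
2.4 [0.4875 0.0182 0.0458] [ 1.7994e+02 -1.7000e-01  1.2190e+01] [0.27 0.46 0.39] 0.0009695888553225224
tare [-0.0045 -0.073   0.0137]
power [-0.005  -0.0037  0.0138]
```

View pics/w2.png

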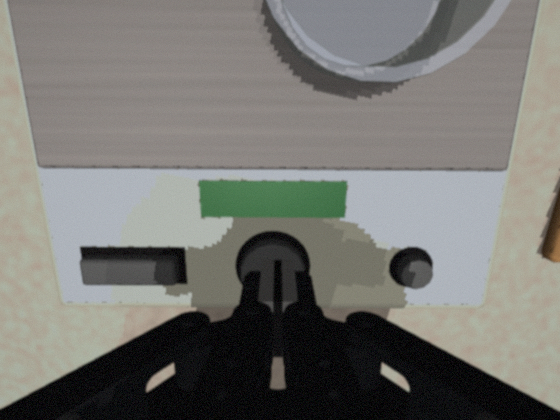

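Tip hovers over the power key (centre about (274,268)). The bar's lit face is at (133,266) and unit's at (412,268), so their midpoint cross-checks the power key.

Run:
```python
from h import *
d=np.load('pics/w2.npz')['d'];c=cams.camera_params('wrist');K=np.array(c['K']);H=np.array(c['hand_eye'])
v,u=np.mgrid[:420,:560];P=np.stack([(u-K[0,2])/K[0,0]*d,(v-K[1,2])/K[1,1]*d,d],-1)@H[:3,:3].T+H[:3,3]
print('strip',P[285,215].round(4),'bar',P[266,130].round(4))
top=P[266,130,2]
m=(abs(P[...,2]-top)<.003)
n,l,s,_=cv2.connectedComponentsWithStats(m.astype(np.uint8))
for i in range(1,n):
    if s[i,4]>150:
        q=P[l==i];print(s[i],((q.min(0)+q.max(0))/2).round(4),(np.ptp(q,axis=0)).round(4))
```

```text
strip [-0.0173 -0.0317  0.0244] bar [-0.0013 -0.0696  0.0134]
[ 284    0  158   65 7002] [0.0997 0.0332 0.0124] [0.0235 0.0598 0.0041]
[ 241  242   64   41 1116] [ 0.0002 -0.0017  0.0142] [0.0207 0.0306 0.0042]
[  80  257   98   29 2596] [-0.0051 -0.0714  0.0141] [0.0147 0.046  0.0045]
[399 258  34  32 792] [-0.0065  0.0677  0.0141] [0.0168 0.0161 0.0045]
```

send_rows:
  moves:
    - {"fingers":0,"translation":[-0.0055,-0.002,0],"yaw":0}
    - {"fingers":0,"translation":[0,0,0.01],"yaw":0}
    - {"fingers":0,"translation":[0,0,0],"yaw":0}
    - {"fingers":0,"translation":[0,0,0],"yaw":0}
    - {"fingers":0,"translation":[0,0,0],"yaw":0}

```text
time: 2.87
ee_pos: [0.4799, 0.0198, 0.0337]
orientation: [-3.141, 0.0, 0.214]
contact_force: [0.5, 0.5, 0.8]
grip_width: 0.005
gripper_force: 0.0
```

send_rows:
  moves:
    - {"fingers":0,"translation":[0,0,0.004],"yaw":0}
    - {"fingers":0,"translation":[0,0,0],"yaw":0}
    - {"fingers":0,"translation":[0,0,0],"yaw":0}

```text
time: 3.12
ee_pos: [0.4805, 0.0197, 0.0298]
orientation: [3.142, -0.001, 0.214]
contact_force: [-0.2, 0.7, 3.4]
grip_width: 0.0
gripper_force: 1.2
```

send_rows:
  moves:
    - {"fingers":0,"translation":[0,0,0.004],"yaw":0}
    - {"fingers":0,"translation":[0,0,0],"yaw":0}
    - {"fingers":0,"translation":[0,0,0],"yaw":0}

```text
time: 3.37
ee_pos: [0.4806, 0.0197, 0.0261]
orientation: [3.141, -0.001, 0.214]
contact_force: [-0.1, 0.0, 5.8]
grip_width: -0.0
gripper_force: 2.7
```

send_rows:
  moves:
    - {"fingers":0,"translation":[0,0,0.002],"yaw":0}
    - {"fingers":0,"translation":[0,0,0],"yaw":0}
    - {"fingers":0,"translation":[0,0,0],"yaw":0}

```text
time: 3.62
ee_pos: [0.4807, 0.0196, 0.0257]
orientation: [3.141, -0.002, 0.214]
contact_force: [-6.3, 0.6, 24.5]
grip_width: 0.002
gripper_force: 12.5
```

Power bottomed out: z 25.7 mm, a 6 mm stroke, force rising to 24 N. Next I lift clear and move across to the bar key.

send_rows:
  moves:
    - {"fingers":0,"translation":[0,0,-0.03],"yaw":0}
    - {"fingers":0,"translation":[0,0,0],"yaw":0}
    - {"fingers":0,"translation":[0.0005,-0.035,0],"yaw":0}
    - {"fingers":0,"translation":[0,-0.0345,0],"yaw":0}
    - {"fingers":0,"translation":[0,0,0],"yaw":0}
    - {"fingers":0,"translation":[0,0,0.016],"yaw":0}
    - {"fingers":0,"translation":[0,0,0],"yaw":0}
    - {"fingers":0,"translation":[0,0,0],"yaw":0}
    - {"fingers":0,"translation":[0,0,0],"yaw":0}

```text
time: 4.37
ee_pos: [0.4656, 0.0873, 0.0377]
orientation: [-3.142, 0.001, 0.213]
contact_force: [0.8, -0.5, 0.5]
grip_width: 0.006
gripper_force: 0.0
```

```bash
python3 w.py w3 | head -3
```

```text
4.3667 [0.4656 0.0873 0.0377] [-1.800e+02  5.000e-02  1.221e+01] [ 0.82 -0.52  0.53] 0.00588035884697643
tare [ 0.0024 -0.0008  0.0057]
power [0.0018 0.0685 0.0057]
```

View pics/w3.png

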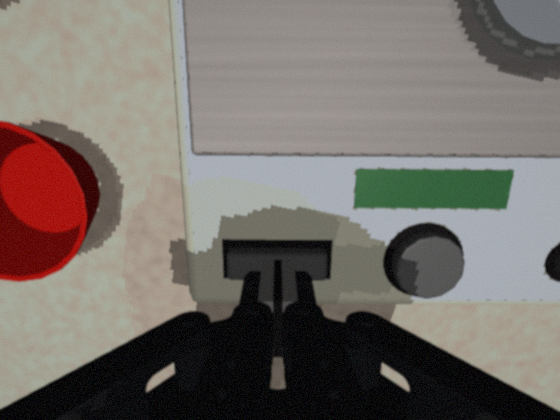

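The tip sits centred over the bar at (277,260). The power key at (425,260) is back up. Pressing the bar key.

send_rows:
  moves:
    - {"fingers":0,"translation":[0.001,0,0.005],"yaw":0}
    - {"fingers":0,"translation":[0,0,0.003],"yaw":0}
    - {"fingers":0,"translation":[0,0,0],"yaw":0}
    - {"fingers":0,"translation":[0,0,0],"yaw":0}

```text
time: 4.75
ee_pos: [0.4677, 0.0876, 0.03]
orientation: [3.141, -0.001, 0.213]
contact_force: [1.0, -0.8, 2.9]
grip_width: 0.003
gripper_force: 1.2
```

send_rows:
  moves:
    - {"fingers":0,"translation":[0,0,0.004],"yaw":0}
    - {"fingers":0,"translation":[0,0,0],"yaw":0}
    - {"fingers":0,"translation":[0,0,0],"yaw":0}

```text
time: 5.0
ee_pos: [0.4677, 0.0876, 0.0261]
orientation: [3.141, -0.002, 0.213]
contact_force: [2.2, -1.9, 4.2]
grip_width: -0.002
gripper_force: 2.2
```

send_rows:
  moves:
    - {"fingers":0,"translation":[0,0,0.0015],"yaw":0}
    - {"fingers":0,"translation":[0,0,0],"yaw":0}
    - {"fingers":0,"translation":[0,0,0],"yaw":0}

```text
time: 5.25
ee_pos: [0.4678, 0.0876, 0.0258]
orientation: [3.14, -0.002, 0.213]
contact_force: [-3.2, -1.5, 18.2]
grip_width: -0.003
gripper_force: 9.3
```

Bottomed at 25.8 mm with 18 N. Lifting clear.

send_rows:
  moves:
    - {"fingers":0,"translation":[0,0,-0.03],"yaw":0}
    - {"fingers":0,"translation":[0,0,-0.03],"yaw":0}
    - {"fingers":0,"translation":[0,0,-0.03],"yaw":0}
    - {"fingers":0,"translation":[0,0,-0.03],"yaw":0}
    - {"fingers":0,"translation":[0,0,0],"yaw":0}
    - {"fingers":0,"translation":[0,0,0],"yaw":0}
    - {"fingers":0,"translation":[0,0,0],"yaw":0}

```text
time: 5.83
ee_pos: [0.4659, 0.088, 0.1435]
orientation: [-3.141, 0.001, 0.214]
contact_force: [0.3, -0.0, -0.8]
grip_width: -0.002
gripper_force: 0.0
```

```bash
python3 w.py w4 | head -1
```

```text
5.8333 [0.4659 0.088  0.1435] [-1.7997e+02  8.0000e-02  1.2250e+01] [ 0.28 -0.01 -0.78] -0.0022231604254302206
```

View pics/w4.png

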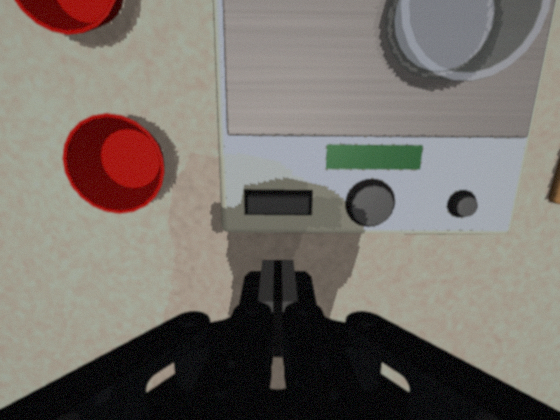

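All keys are up: bar (278,202), power (371,202), unit (462,204). The ramekin is standing undisturbed at (465,35), and the arm is clear.

```bash
python3 -c "
from cell import bot
print(bot.sign_off())"
```

```text
the job is handed in; nothing more can be done
None
```

I pressed the power key and then the bar-shaped tare key fully down; both sprang back up. The small key was not pressed, the ramekin is still standing where it was, and the job is handed in.

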